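Hang the feeder cup in the small-animal tub

ROBOT

A 6-joint arm with a two-finger parallel gripper is mounted at the origin on the work surface. World frame = base frame: x ahead of the robot, y to its left, z up, the work surface at z = 0. Lengths are in mm, angles in rad, forces in N, time in s.
With the tool pointing down it reaches from about 325 to 850 mm from the base axis. Payload 15.5 kg.
Tool frame: the origin (TCP) lies between the finger pads; the fingertips stand 14 mm ahead of it and the grasp point (between the pads) lies 5 mm behind it; z points along the fingers, y is the line along which they close (so a half turn about z gives the same grasp; the last joint's range is limited). The gripper opens to 91 mm and grips with 3 to 60 N. Pads are 32 mm wide; open, the fingers measure 118 mm over their backs; the gripper's body (76 mm by 178 mm) begins 60 mm behind the grasp point.
Start: joints at [1.145, 0.494, 1.345, -0, 1.302, -0.096], TCP at [202.404, 591.32, 227.915] pointing down, gripper open.
Joint ranges: [-2.91, 2.91], [-0.82, 2.16], [0.22, 2.67], [-1.22, 4.37], [0.12, 2.79], [-3.08, 3.08]. Speed limits (rad/s): [1.89, 1.89, 2.57, 3.01, 3.01, 3.01].

INTERFACE

Orientations are given as a unit quaternion [w, x, y, z].
In Python, from cell import * gives the robot as it stands.
- The arm moves only by the shell command python3 -m crank 'ROWS'. ROWS is JSON, a list of rows, each a list of 3 entries, a list of its own where there are three numbers: the finger opening in cm, from 0 to 9.12, then the shift along the tool's x, y, z in cm, then the turn about the tool's z in degrees. In form: [[jaw, [x, y, z], yaw], ...]. A call has 1 to 20 rows; each row is the pose to reach, as a shift and turn from the pose commanded when the call began, along the tool's axes at that moment; what a row does not reach only later rows make up. A row lasts 1/8 s, in which the tool goes at most 62.5 mm and 10.7 degrees, less where a joint would pass 70% of its speed; a pose out of reach is approached as far as the arm can. A call with a gripper value outside its range is refused whole. The fingers move at their own pace and stop on an object; the grip force is fixed at half the most. Time passes only in rows, so rows that repeat a pose let the fingers close. It gives the time, the measured TCP pose, the force, the opening and the grip force at its end, in the units of the state.
- get_obs(): the state, without advancing time (a new reading comes with each control period).
- snapshot(name): name is "scene" or "top" or "wrist"; returns a dict with "color" (420x560x3 uint8, red, green, blue), "range_z" (420x560 float32, mm along the optical axis (not along the pixel's ray), 0 where there is no reading), "vfov" (degrees; the focal length in pixels is half the picture's height over the tangent of half this angle, whatever the lens; pixels are square), "cx", "cy" (the principal point, pixels), "dist" ([k1, k2, p1, p2, k3] as OpenCV has them; the pictures are not rectified), "rvec" (rotation vector, rad) and "tvec" (3), from world to camera coordinates, as OpenCV has them. Camera axes: x right, y down, z forward; pixel columns grow to the right and rows downward; lengths in mm; the calibration is good to about 2 mm. A picture is of the moment at which its call begins.
- close_job(): hands the job in; it is judged then, once.
The state is a dict: "clock": time; "joint_pos": joint angles; "qd": joint speeds; "joint_efforts": joint torques, N m; "position": TCP position; "tcp_rot": TCP orientation; "force": force on the tool from outside, world axes, zero at the start; "torque": the same for the moment, N m; "grip_width": opening from 0.0 (shut) to 1.0 (fully open); "gripper_force": force on a finger pad.
Only numpy, scipy, OpenCV 4.12 (cv2) and the standard library are available. Lean on these libraries where they do the work, as an engineer would, in place of code of your own. Each camera call takes 0.05 s, during which the arm holds its last target. There are 200 camera calls.

TASK

Get the small-animal tub on the shop counter ready: hang the orange feeder cup inside the tub by its own steel hook, with the hook over the wall that has the green trim, so that it hangs upright and stays there when you let go. Leave the blue cup and the other things on the counter where they are.

Things in the scene. Friction and masses are not known exactly. Their poses are not given: they have to be found in the camera images.
- orange_cup_center (a point): mid-height centre of the orange feeder cup: open plastic box, 55 (x) by 50 (y) by 50 mm tall, 3 mm walls, standing upright at the start, this point 25 mm above its underside; z up. A 24 mm wide steel hook strap is on its -x side: it runs out to -x, underside 33 mm and top 36.5 mm above this point, then down. The 20 mm gap for the wall lies 27.5 to 47.5 mm behind (-x) this point. Grip its flat y sides. Loose, 0.12 kg.
- orange_cup_hooktip (a point): middle of the lower end of the orange cup's hook leg (3.5 mm thick, hanging 22 mm below the strap's underside): 49.25 mm behind (-x) and 11 mm above the cup's centre point; axes as the cup's
- tub: white open tub, fixed to the counter, 220 (x) by 300 (y) by 110 mm tall, 6 mm walls; origin at the centre of its underside, z up. The top edge of its -x wall (nearest the robot at yaw 0) has a green trim strip, 8 mm thick, 16 mm deep. A wooden hide, top 55 mm above the counter, is fixed in the +x +y corner; the space along the green-trimmed wall is empty
- trim_mid (a point): middle of the top of the green-trimmed wall: 107 mm in -x from the tub's origin, 110 mm up; axes as the tub's. The trim reaches 4 mm either side of this point in x and 150 mm either side in y
- blue_cup_center (a point): mid-height centre of the blue feeder cup: open plastic box, 55 (x) by 50 (y) by 50 mm tall, 3 mm walls, standing upright at the start, this point 25 mm above its underside; z up. Shaped as the orange one with the same hook; not to be moved
- spray_bottle: white and green spray bottle with red trigger head, 64 mm across, 182 mm tall; origin under its centre; not to be moved
- vitamin_jar: amber jar, 60 mm across, 85 mm tall; origin under its centre; not to be moved
- food_tin: green food tin, 74 mm across, 90 mm tall; origin under its centre; not to be moved
- brush: flat coat brush with a wooden handle, about 200 mm long, lying flat on the counter along its x; not to be moved
- dog_bowl: steel bowl, 130 mm across, 50 mm tall; origin under its centre; not to be moved
There are look-alikes about, which are no part of the job. Of the things like the part that bears orange_cup_center, leave any that is yellow; of the rest the smaller one is meant.

How it is judged:
By the outcome, as a careful person would: the job done as asked, in the order asked, and still so for the second after the job is handed in, with the robot touching nothing.
It also fails if it takes over 40 s, if anything falls off the work surface, if the arm or the gripper's body presses on something with over 40 N, if the wrist force passes 120 N, or if a joint passes its speed limit or range.

## Working session

There is one attempt and no reset: what is moved stays moved. The work goes in short steps, Python scripts to look and compute and a shell command to move; the robot and the scene stay as the last step left them, time stands still between calls to the robot, and variables do not carry over. Pictures are saved under pics/ and viewed, at most 10 in all, crops included, and the job is handed in when it is done.

```bash
mkdir -p pics; cat > h.py <<'E'
from cell import *
import numpy as np, cv2
def cloud(s):
    h,w=s["range_z"].shape; f=h/2/np.tan(np.radians(s["vfov"])/2)
    K=np.array([[f,0,s["cx"]],[0,f,s["cy"]],[0,0,1.]])
    u,v=np.meshgrid(np.arange(w),np.arange(h))
    p=cv2.undistortPoints(np.stack([u,v],-1).reshape(-1,1,2).astype(np.float64),K,np.array(s["dist"],float)).reshape(h,w,2)
    z=s["range_z"][...,None].astype(float)
    c=np.concatenate([p*z,z],-1)
    R=cv2.Rodrigues(np.array(s["rvec"],float))[0]
    P=(c-np.array(s["tvec"],float).reshape(3))@R
    P[s["range_z"]==0]=np.nan
    return P
def save(s,n): cv2.imwrite(f"pics/{n}.png",s["color"][...,::-1])
E
python3 - <<'E'
from h import *
import pickle
S={n:snapshot(n) for n in("top","scene")}
pickle.dump(S,open("s.pkl","wb"))
for n in S: save(S[n],n+"0")
o=get_obs();print(o["position"],o["tcp_rot"],o["clock"],o["grip_width"])
E
```

```text
[202.26903514 591.05038612 227.4073385 ] [-1.47763886e-04  1.64158513e-01  9.86433833e-01 -5.03340747e-04] 0.1 0.998155912256447
```

View pics/top0.png

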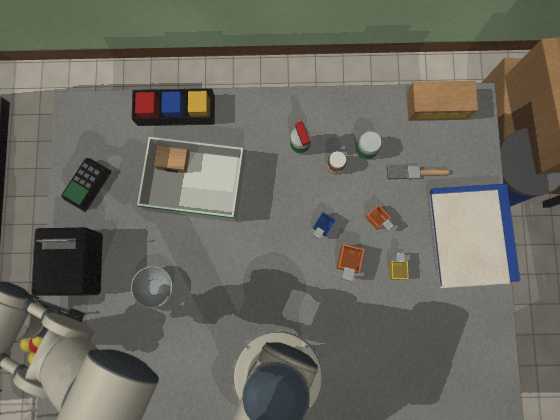

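View pics/scene0.png

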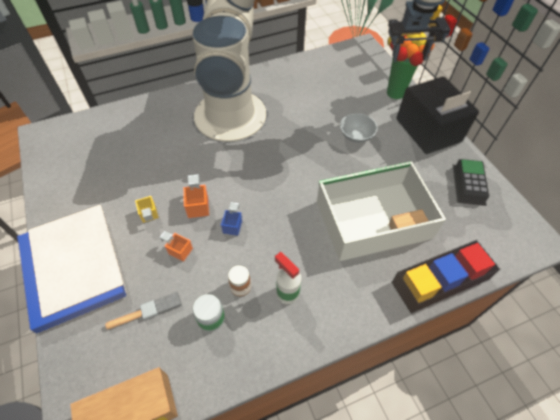

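The top view shows two orange cups: the small one, which is the target, at (378,216) and a bigger one at (351,259). The blue cup is at (324,224), the yellow at (400,270), and the tub spans (140–242, 138–215) with its green edge lowest in the picture, facing the robot.

```bash
python3 - <<'E'
from h import *
import pickle
S=pickle.load(open("s.pkl","rb"))
for n in S:
    s=S[n];P=cloud(s);hsv=cv2.cvtColor(s["color"],cv2.COLOR_RGB2HSV)
    H,Sa,V=[hsv[...,i].astype(int) for i in range(3)]
    reg=np.zeros(H.shape,bool)
    if n=="top": reg[195:240,358:400]=1
    else: reg[225:270,155:200]=1
    org=reg&(H<14)&(Sa>130)&(P[...,2]>5)
    top=org&(P[...,2]>42)
    q=P[top]; print(n,"orange rim",len(q),cv2.minAreaRect(q[:,:2].astype(np.float32)),np.median(q[:,2]))
    print(" org all",cv2.minAreaRect(P[org][:,:2].astype(np.float32)))
    st=reg&(Sa<60)&(P[...,2]>35)
    q=P[st]; print("strap",len(q)); print(np.round(np.c_[q,np.argwhere(st)[:,::-1]]).astype(int)[::max(1,len(q)//25)].tolist())
    # green trim
    g=(H>40)&(H<90)&(Sa>40)&(P[...,2]>98)&(P[...,2]<125)&(P[...,0]<800)&(P[...,1]>100)
    q=P[g]
    if len(q)>5:
        print("trim",len(q),cv2.minAreaRect(q[:,:2].astype(np.float32)),np.median(q[:,2]))
    w=(P[...,2]>100)&(P[...,2]<118)&(P[...,0]>300)&(P[...,0]<800)&(P[...,1]>60)&(P[...,1]<500)
    q=P[w]; print("tubrim",len(q),cv2.minAreaRect(q[:,:2].astype(np.float32)))
    s4=cv2.boxPoints(cv2.minAreaRect(q[:,:2].astype(np.float32)));print(s4)
E
```

```text
top orange rim 66 ((492.47833251953125, -327.7243957519531), (54.13304138183594, 51.823158264160156), 40.00211715698242) 49.72757726249378
 org all ((495.7846374511719, -332.0093994140625), (54.400360107421875, 62.41099166870117), 38.86784744262695)
strap 68
[[477, -349, 62, 386, 220], [477, -355, 64, 388, 220], [473, -347, 70, 386, 221], [473, -354, 65, 388, 221], [471, -342, 62, 384, 222], [470, -348, 66, 386, 222], [471, -355, 63, 388, 222], [470, -361, 64, 390, 222], [468, -343, 60, 384, 223], [468, -349, 57, 386, 223], [468, -355, 61, 388, 223], [468, -361, 61, 390, 223], [465, -337, 56, 382, 224], [465, -343, 57, 384, 224], [465, -349, 57, 386, 224], [464, -353, 69, 388, 224], [465, -362, 56, 390, 224], [465, -368, 58, 392, 224], [462, -342, 59, 384, 225], [461, -347, 66, 386, 225], [462, -355, 58, 388, 225], [462, -362, 55, 390, 225], [460, -366, 67, 392, 225], [459, -343, 54, 384, 226], [458, -348, 64, 386, 226], [458, -355, 60, 388, 226], [458, -361, 62, 390, 226], [455, -344, 64, 385, 227], [456, -352, 57, 387, 227], [454, -356, 67, 389, 227], [452, -347, 64, 386, 228], [45
[... 1150 characters left out ...]
 237], [471, -348, 61, 167, 237], [471, -340, 55, 170, 237], [463, -368, 55, 160, 238], [468, -360, 57, 163, 238], [473, -351, 61, 166, 238], [474, -344, 57, 169, 238], [462, -367, 48, 161, 239], [471, -358, 56, 164, 239], [476, -350, 58, 167, 239], [474, -342, 50, 170, 239], [478, -356, 60, 165, 240], [475, -348, 50, 168, 240], [482, -351, 57, 167, 241]]
trim 471 ((254.5906982421875, 656.9927368164062), (281.8331604003906, 1144.6834716796875), 27.00594711303711) 107.92458835714392
tubrim 1118 ((617.9967041015625, 261.4433898925781), (302.4726867675781, 224.57139587402344), 82.09869384765625)
[[485.98697  127.078415]
 [708.4264    96.207245]
 [750.0065   395.80835 ]
 [527.567    426.67953 ]]
```

```bash
python3 -m crank '[[7.6,[-57.3,-77.5,5],121.5],[7.6,[-57.3,-77.5,5],121.5],[7.6,[-57.3,-77.5,5],121.5],[7.6,[-57.3,-77.5,5],121.5],[7.6,[-57.3,-77.5,5],121.5],[7.6,[-57.3,-77.5,5],121.5],[7.6,[-57.3,-77.5,5],121.5],[7.6,[-57.3,-77.5,5],121.5],[7.6,[-57.3,-77.5,5],121.5],[7.6,[-57.3,-77.5,5],121.5],[7.6,[-57.3,-77.5,5],121.5],[7.6,[-57.3,-77.5,5],121.5],[7.6,[-57.3,-77.5,5],121.5],[7.6,[-57.3,-77.5,5],121.5],[7.6,[-57.3,-77.5,5],121.5],[7.6,[-57.3,-77.5,5],121.5],[7.6,[-57.3,-77.5,5],121.5],[7.6,[-57.3,-77.5,5],121.5],[7.6,[-57.3,-77.5,5],121.5],[7.6,[-57.3,-77.5,5],121.5]]'
cat > cup.py <<'E'
from h import *
import sys
from scipy.spatial.transform import Rotation as Ro
n=sys.argv[1]; s=snapshot("wrist"); save(s,n);P=cloud(s)
hsv=cv2.cvtColor(s["color"],cv2.COLOR_RGB2HSV); H,Sa,V=[hsv[...,i].astype(int) for i in range(3)]
o=get_obs();w,x,y,z=o["tcp_rot"];R=Ro.from_quat([x,y,z,w]).as_matrix()
print("tcp",o["position"],"xang",np.degrees(np.arctan2(R[1,0],R[0,0])),"yang",np.degrees(np.arctan2(R[1,1],R[0,1])),o["clock"],o["grip_width"])
near=np.hypot(P[...,0]-493.5,P[...,1]+327)<60
m=near&(H<14)&(Sa>130)&(P[...,2]>44)&(P[...,2]<56)
q=P[m];print(len(q),cv2.minAreaRect(q[:,:2].astype(np.float32)),np.median(q[:,2]))
m=near&(Sa<60)&(P[...,2]>56)&(P[...,2]<68)
q=P[m];print("strap",len(q),cv2.minAreaRect(q[:,:2].astype(np.float32)),np.median(q[:,2]))
E
python3 cup.py wr1
```

```text
clock: 2.6
position: [493.5, -326.8, 178.2]
tcp_rot: [0.0, 0.941, 0.339, 0.0]
force: [0.4, -0.2, 0.6]
grip_width: 0.832
gripper_force: 0.0
tcp [ 493.56551876 -326.90737886  178.16483014] xang 39.64452722396288 yang -50.355473146039685 2.65 0.8334102991143352
9 ((486.8703308105469, -322.99786376953125), (67.18122863769531, 4.669070720672607), 76.23760986328125) 49.3862395764645
strap 880 ((463.0022277832031, -351.40264892578125), (27.74310302734375, 23.33890724182129), 39.412784576416016) 61.386509467194784
```

View pics/wr1.png

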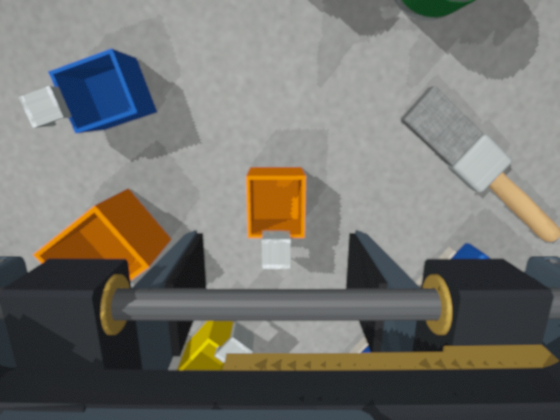

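The target cup is centred between the fingers, rim at about (277,202), with its strap below at (276,250). The big orange cup's corner at (170,238) is near the left finger, so I'll check that clearance.

```bash
python3 - <<'E'
from h import *
import pickle
S=pickle.load(open("s.pkl","rb"))
a=np.radians(39.6);c=np.array([493.5,-327])
for n in S:
    s=S[n];P=cloud(s)
    d=P[...,:2]-c; lx=d@[np.cos(a),np.sin(a)]; ly=d@[-np.sin(a),np.cos(a)]
    for z0 in(8,95):
      m=(P[...,2]>z0)&(P[...,2]<400)&(abs(lx)<45)&(abs(ly)>34)&(abs(ly)<110)
      print(n,z0,m.sum(),np.sort(ly[m&(ly>0)])[:8].round(),np.sort(-ly[m&(ly<0)])[:5].round())
    m=(P[...,2]>8)&(abs(lx)<20)&(ly>34)&(ly<110); print(np.sort(ly[m])[:6].round())
E
```

```text
top 8 30 [35. 43. 47. 54. 60. 63. 66. 72.] [41. 44. 52. 63. 65.]
top 95 0 [] []
[35. 47. 54. 66. 72. 85.]
scene 8 2 [108. 108.] []
scene 95 0 [] []
[]
```

Scene depth shows the sides are clear to about 100 mm, so I'm descending and gripping.

```bash
python3 -m crank '[[7.6,[0,0,5],0],[7.6,[0,0,10],0],[7.6,[0,0,13],0],[7.6,[0,0,15.2],0],[7.6,[0,0,15.2],0],[7.6,[0,0,15.2],0],[4,[0,0,15.2],0],[4,[0,0,15.2],0],[4,[0,0,15.2],0],[4,[0,0,15.2],0],[4,[0,0,15.2],0],[4,[0,0,15.2],0],[4,[0,0,13],0],[4,[0,0,10],0],[4,[0,0,5],0],[4,[0,0,0],0],[4,[0,0,-3],0],[4,[0,0,-3],0],[4,[0,0,-3],0]]'
cat > held.py <<'E'
from h import *
from scipy.spatial.transform import Rotation as Ro
import sys
o=get_obs();w,x,y,z=o["tcp_rot"];R=Ro.from_quat([x,y,z,w]).as_matrix();t=np.array(o["position"])
print("tcp",t,"xang",np.degrees(np.arctan2(R[1,0],R[0,0])),o["clock"],o["grip_width"])
for n in("wrist","scene","top"):
    s=snapshot(n); save(s,sys.argv[1]+n);P=(cloud(s)-t)@R  # tool frame
    hsv=cv2.cvtColor(s["color"],cv2.COLOR_RGB2HSV); H,Sa,V=[hsv[...,i].astype(int) for i in range(3)]
    m=(abs(P[...,1])<14)&(Sa<70)&(P[...,0]<-24)&(P[...,0]>-70)&(P[...,2]>-50)&(P[...,2]<-18)
    q=P[m]; 
    if len(q)>5: print(n,"strap",len(q),"x",np.percentile(q[:,0],[2,98]).round(1),"y",np.percentile(q[:,1],[2,98]).round(1),"z",np.percentile(q[:,2],[10,50,90]).round(1))
    m=(abs(P[...,1])<35)&(H<14)&(Sa>130)&(abs(P[...,0])<45)&(abs(P[...,2])<45)
    q=P[m]
    if len(q)>5: print(n,"orange",len(q),"x",np.percentile(q[:,0],[2,98]).round(1),"y",np.percentile(q[:,1],[2,98]).round(1),"z",np.percentile(q[:,2],[2,98]).round(1))
E
python3 held.py h1
```

```text
clock: 5.03
position: [493.0, -327.1, 206.9]
tcp_rot: [-0.001, 0.941, 0.339, -0.0]
force: [-0.7, 0.1, -1.7]
grip_width: 0.548
gripper_force: 30.0
tcp [ 493.04588328 -327.09080777  206.92764957] xang 39.60207296474457 5.025 0.5479803895410155
wrist strap 625 x [-26.3 -24.6] y [-11.7  10.8] z [-25.7 -22.5 -18.9]
wrist orange 593 x [-26.1  26.7] y [-26.5  27.7] z [-26.6  25.4]
scene strap 31 x [-50.4 -28.5] y [-4.1  5.5] z [-35.1 -33.7 -32.2]
scene orange 348 x [-25.1  27.9] y [-25.   24.5] z [-23.8  26.8]
top strap 37 x [-52.1 -41.8] y [-11.7  10.7] z [-39.7 -35.2 -29.3]
```

View pics/h1wrist.png

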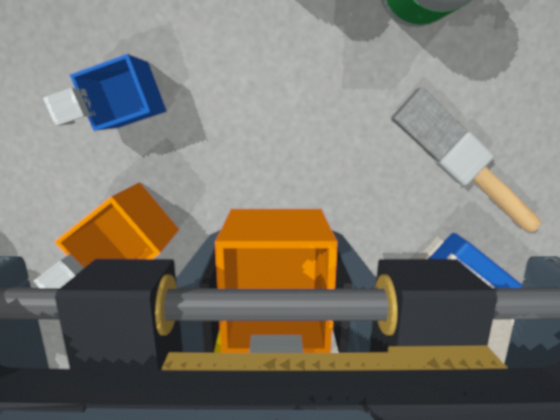

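```bash
python3 -m crank '[[4,[42.3,-42.5,0],47.6],[4,[42.3,-42.5,0],47.6],[4,[42.3,-42.5,0],47.6],[4,[42.3,-42.5,0],47.6],[4,[42.3,-42.5,0],47.6],[4,[42.3,-42.5,0],47.6],[4,[42.3,-42.5,0],47.6],[4,[42.3,-42.5,0],47.6],[4,[42.3,-42.5,0],47.6],[4,[42.3,-42.5,0],47.6],[4,[42.3,-42.5,0],47.6],[4,[42.3,-42.5,0],47.6],[4,[42.3,-42.5,0],47.6],[4,[42.3,-42.5,0],47.6],[4,[42.3,-42.5,0],47.6],[4,[42.3,-42.5,0],47.6]]'
python3 held.py h2
cat > trim.py <<'E'
from h import *
from scipy.spatial.transform import Rotation as Ro
o=get_obs();w,x,y,z=o["tcp_rot"];R=Ro.from_quat([x,y,z,w]).as_matrix();t=np.array(o["position"])
for n in("scene","top"):
    s=snapshot(n);W=cloud(s);P=(W-t)@R
    hsv=cv2.cvtColor(s["color"],cv2.COLOR_RGB2HSV); H,Sa,V=[hsv[...,i].astype(int) for i in range(3)]
    m=(H>40)&(H<90)&(Sa>40)&(W[...,2]>90)&(W[...,2]<122)&(abs(P[...,0]+37)<30)&(abs(P[...,1])<170)
    q=P[m]
    if len(q)>5:
        k=np.polyfit(q[:,1],q[:,0],1); tp=W[m][:,2]>104
        print(n,len(q),"x at y=0",k[1].round(2),"tilt deg",np.degrees(k[0]).round(2),"y",q[:,1].min().round(),q[:,1].max().round(),"z",np.percentile(W[m][:,2],[10,50,90]).round(1),"xtop",np.percentile(q[tp][:,0],[2,50,98]).round(1))
E
python3 trim.py
```

```text
clock: 7.18
position: [548.6, 269.3, 208.0]
tcp_rot: [-0.0, 0.998, -0.07, 0.0]
force: [0.5, -0.5, -1.8]
grip_width: 0.548
gripper_force: 30.0
tcp [548.59045332 269.31153546 208.00787903] xang -8.023058717605185 7.175 0.5475457638655183
wrist strap 203 x [-26.8 -25.1] y [-11.4  10.3] z [-26.4 -25.2 -24. ]
wrist orange 727 x [-26.6  26. ] y [-26.1  25.8] z [-26.5  25.3]
scene strap 11 x [-52.9 -39.2] y [-13.1  -4.4] z [-34.8 -34.2 -31.3]
scene orange 324 x [-26.4  28.8] y [-25.7  23.1] z [-23.8  26. ]
top strap 72 x [-51.4 -26.9] y [-11.6  11.7] z [-38.8 -35.1 -29.5]
top orange 28 x [-29.4  15.3] y [-23.3  15.5] z [-24.2  28.5]
scene 244 x at y=0 -32.43 tilt deg -0.12 y -145.0 135.0 z [ 95.4 103.4 109.4] xtop [-37.4 -32.3 -28.8]
top 79 x at y=0 -38.66 tilt deg -0.22 y -142.0 152.0 z [ 98.  106.9 113.6] xtop [-41.4 -39.7 -32.9]
```

View pics/h2scene.png

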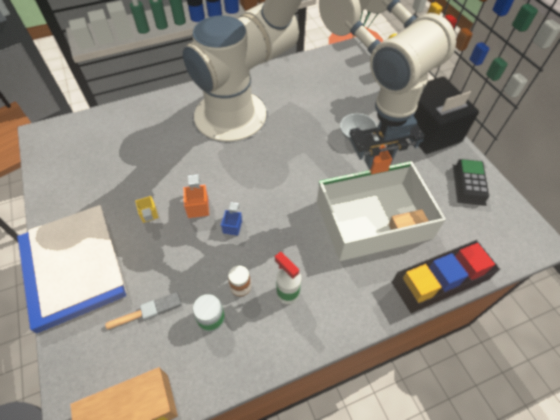

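Cup held upright above the green wall (scene view, about (381,158)), with the wall centred in the hook gap. Lowering it now.

```bash
python3 -m crank '[[4,[0,0,4],0],[4,[0,0,7],0],[4,[0,0,9],0],[4,[0,0,10.5],0],[4,[0,0,11.5],0],[4,[0,0,12.3],0],[4,[0,0,12.6],0],[4,[0,0,12.6],0],[4,[0,0,12.6],0]]'
python3 held.py h3; python3 trim.py
python3 - <<'E'
import cv2,numpy as np
a=cv2.imread("pics/h3scene.png")[130:250,300:460];b=cv2.imread("pics/h3top.png")[120:240,110:270]
cv2.imwrite("pics/c3.png",cv2.resize(np.hstack([a,b]),(800,300),interpolation=cv2.INTER_CUBIC))
E
```

```text
clock: 8.55
position: [548.8, 269.7, 82.3]
tcp_rot: [-0.0, 0.998, -0.07, 0.0]
force: [-0.9, 0.4, -1.7]
grip_width: 0.546
gripper_force: 30.0
tcp [548.76355168 269.69309859  82.33615357] xang -7.999259712350709 8.55 0.5462235938683394
wrist strap 622 x [-27.1 -25.2] y [-11.8  10.5] z [-25.6 -22.4 -18.9]
wrist orange 729 x [-26.7  26. ] y [-26.2  26.3] z [-26.5  24.2]
scene strap 17 x [-50.3 -31.9] y [-9.1 -0.2] z [-35.9 -34.1 -32.4]
scene orange 220 x [-24.5  28.3] y [-25.5  23.2] z [-24.5  25.5]
scene 95 x at y=0 -32.7 tilt deg -0.11 y -141.0 138.0 z [ 94.8 103.4 109.3] xtop [-37.2 -33.1 -29.8]
top 53 x at y=0 -38.59 tilt deg -0.28 y -149.0 151.0 z [ 98.2 106.9 114.4] xtop [-41.3 -39.5 -32.4]
```

View pics/c3.png

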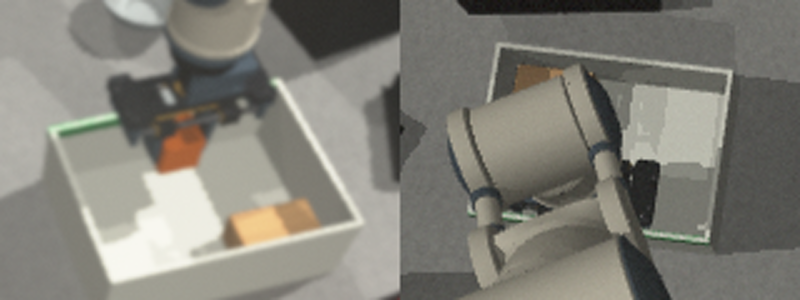

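Hook tip is below the trim top with no contact force, so it straddles the wall. Next I'll bring the cup face close to the trim and lower the strap onto it.

```bash
python3 -m crank '[[4,[-0.15,0,0],0],[4,[-0.3,0,0],0],[4,[-0.4,0,0],0],[4,[-0.4,0,0],0],[4,[-0.4,0,0],0]]'; python3 -m crank '[[4,[0,0,0.1],0],[4,[0,0,0.2],0],[4,[0,0,0.3],0],[4,[0,0,0.3],0],[4,[0,0,0.3],0]]'
```

```text
clock: 9.43
position: [544.6, 270.2, 81.9]
tcp_rot: [-0.0, 0.998, -0.07, -0.0]
force: [-0.3, -0.2, -1.1]
grip_width: 0.546
gripper_force: 30.0
clock: 10.05
position: [544.6, 270.2, 78.9]
tcp_rot: [0.0, 0.998, -0.07, -0.0]
force: [0.4, 0.5, -1.4]
grip_width: 0.546
gripper_force: 30.0
```

```bash
python3 -m crank '[[4,[-0.05,0,0.05],0],[4,[-0.1,0,0.1],0],[4,[-0.1,0,0.1],0],[4,[-0.1,0,0.1],0]]'; python3 -m crank '[[4,[0,0,0.05],0],[4,[0,0,0.1],0],[4,[0,0,0.1],0],[4,[0,0,0.1],0]]'
```

```text
clock: 10.55
position: [544.6, 270.4, 78.4]
tcp_rot: [-0.0, 0.998, -0.07, 0.001]
force: [6.1, -1.0, 1.8]
grip_width: 0.546
gripper_force: 30.0
clock: 11.05
position: [544.5, 270.4, 78.1]
tcp_rot: [-0.0, 0.998, -0.07, 0.001]
force: [1.5, -3.6, 13.7]
grip_width: 0.546
gripper_force: 30.0
```

The face touches the trim and the strap rests on it. Releasing and retreating.

```bash
python3 -m crank '[[5.6,[0,0,-0.05],0],[5.6,[0,0,-0.05],0],[6.5,[0,0,-0.05],0],[7.5,[0,0,-0.05],0],[7.5,[0,0,-0.05],0],[7.5,[0,0,-0.05],0],[7.5,[0,0,-1],0],[7.5,[0,0,-3],0],[7.5,[0,0,-6],0],[7.5,[0,0,-10],0],[7.5,[0,0,-14],0],[7.5,[0,0,-18],0],[7.5,[0,0,-18],0],[7.5,[-5,-20,-18],0],[7.5,[-5,-20,-18],0],[7.5,[-5,-20,-18],0],[7.5,[-5,-20,-18],0],[7.5,[-5,-20,-18],0]]'
python3 - <<'E'
from h import *
from scipy.spatial.transform import Rotation as Ro
a=np.radians(-8);C=np.array([512.1,275.3])
ims=[]
for n in("scene","top"):
    s=snapshot(n);P=cloud(s); d=P[...,:2]-C; lx=d@[np.cos(a),np.sin(a)]; ly=d@[-np.sin(a),np.cos(a)];Z=P[...,2]
    hsv=cv2.cvtColor(s["color"],cv2.COLOR_RGB2HSV); H,Sa=hsv[...,0].astype(int),hsv[...,1].astype(int)
    m=(H<14)&(Sa>130)&(abs(ly)<60)&(abs(lx-35)<45)&(Z>30)&(Z<140)
    if m.sum()>5: print(n,m.sum(),"x",np.percentile(lx[m],[2,98]).round(1),"y",np.percentile(ly[m],[2,98]).round(1),"z",np.percentile(Z[m],[2,98]).round(1))
    m=(Sa<60)&(abs(ly)<12)&(abs(lx)<30)&(Z>105)&(Z<130)
    print("strap",m.sum(),np.percentile(lx[m],[5,95]).round(1) if m.sum() else "",np.median(Z[m]) if m.sum() else "")
    c=s["color"][130:250,300:460] if n=="scene" else s["color"][120:240,110:270]
    ims.append(c[...,::-1])
cv2.imwrite("pics/c4.png",cv2.resize(np.hstack(ims),(800,300),interpolation=cv2.INTER_CUBIC))
E
```

```text
clock: 13.3
position: [521.2, 475.9, 256.0]
tcp_rot: [0.0, 0.998, -0.069, -0.0]
force: [0.1, -0.0, -0.3]
grip_width: 0.82
gripper_force: 0.0
scene 340 x [ 7.9 68.4] y [-24.4  25.4] z [43.6 94.3]
strap 68 [-3.4 20.5] 110.587389058887
top 289 x [12.1 66.6] y [-26.4  22.9] z [ 38.5 100.9]
strap 69 [-7.2 18.2] 113.07201629251308
```

View pics/c4.png

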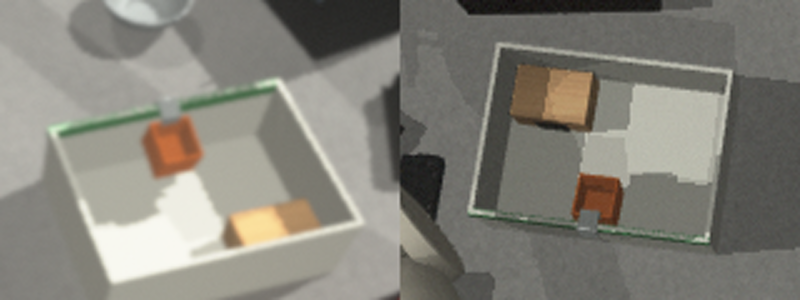

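The cup hangs from the green wall with its strap over the trim: left view (170,108), right view (588,222). I'll measure its tilt and check it is at rest.

```bash
python3 -m crank '[[7.5,[0,0,0],0],[7.5,[0,0,0],0],[7.5,[0,0,0],0],[7.5,[0,0,0],0],[7.5,[0,0,0],0],[7.5,[0,0,0],0],[7.5,[0,0,0],0],[7.5,[0,0,0],0]]' | head -1
python3 - <<'E'
from h import *
a=np.radians(-8);C=np.array([512.1,275.3])
for n in("scene","top"):
    s=snapshot(n);P=cloud(s); d=P[...,:2]-C; lx=d@[np.cos(a),np.sin(a)]; ly=d@[-np.sin(a),np.cos(a)];Z=P[...,2]
    hsv=cv2.cvtColor(s["color"],cv2.COLOR_RGB2HSV); H,Sa=hsv[...,0].astype(int),hsv[...,1].astype(int)
    o=(H<14)&(Sa>130)&(abs(ly)<40)&(Z>25)&(Z<130)
    for lo in range(0,75,8):
        m=o&(lx>=lo)&(lx<lo+8)
        if m.sum()>3: print(n,lo,m.sum(),"z",np.percentile(Z[m],[3,50,97]).round(1))
    if n=="scene":
        # outer face of the front wall: x vs z
        for zl in range(35,105,8):
            m=o&(Z>=zl)&(Z<zl+8)&(abs(ly)<18)
            if m.sum()>3: print("  z",zl,m.sum(),"xmax",np.percentile(lx[m],[90,97]).round(1))
E
```

```text
clock: 14.4
scene 0 9 z [46.3 53.9 58.1]
scene 8 54 z [48.3 65.  82.5]
scene 16 56 z [45.8 61.3 97.3]
scene 24 46 z [42.3 56.8 94.7]
scene 32 46 z [43.3 63.6 93.2]
scene 40 24 z [54.5 73.2 92.1]
scene 48 21 z [50.6 75.4 90.8]
scene 56 38 z [48.  62.7 89.8]
scene 64 44 z [65.5 80.2 87. ]
  z 43 45 xmax [37.3 52.1]
  z 51 27 xmax [61.4 62.6]
  z 59 12 xmax [64.3 64.7]
  z 67 18 xmax [65.7 65.8]
  z 75 18 xmax [67.9 68.3]
  z 83 14 xmax [69.2 69.6]
top 8 19 z [ 79.8  93.3 103. ]
top 16 16 z [ 61.8  86.2 101.1]
top 24 30 z [42.2 73.3 96.3]
top 32 42 z [40.3 50.5 92.9]
top 40 47 z [37.5 48.  93.4]
top 48 44 z [36.4 46.7 91.2]
top 56 68 z [45.9 66.6 91.3]
top 64 25 z [76.1 84.6 92.1]
```

The cup is at rest, tilted about 12°. That matches what the 20 mm hook gap over the 8 mm trim predicts: leg against the trim, bottom against the wall. Handing in.

```bash
python3 -c "from cell import *; print(close_job())"
```

```text
the job is handed in; nothing more can be done
None
```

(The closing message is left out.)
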